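Open the label printer for a new roll

TASK

Open the label printer so that a new roll can be put in: press its release tab down with the fingertips until the lid springs up a little, let the tab go, then push the lid by its front edge all the way back until it rests against its stop and stays there. Press and push only, without heavy force: lift nothing, do not shove the printer out of its place or press its round paper-feed button, and leave the spare label roll and the multimeter where they are.

Things in the scene. Friction and masses are not known exactly. Their poses are not given: they have to be found in the camera images.
- printer: Desktop label printer, two greys of plastic, 212 deep (x) x 150 wide (y) x 133 mm high when shut, 1.7 kg, loose on rubber feet. Origin: centre of its underside; x from its front to its rear, y to the left of someone facing its front. Front deck: 56 mm deep, top 85 mm up, with the tab on its left, a label strip in the middle and the feed button on its right. Behind it the lid, hinged at the rear.
- tab (a joint): Tilt of the release tab, rad: 0 at rest, grows as it is pressed down, stop at 0.22. The lid is let go at about 0.15 (tab_press then 5 mm lower and 2 mm nearer the front); tab_press is 7.5 mm lower at the stop. Sprung: pressed straight down at tab_press it starts at about 2.5 N and is at its stop by about 6 N, dragging the fingertip forward with up to 5 N; it springs back up when let go.
- tab_press (a point): Where to press the tab, on its upper face: (-81, 43, 94) mm in the printer's frame, 9 mm above the deck. The tab is a ribbed flat plate 28 mm wide (y), 44 mm deep (x); the point is 17 mm from its front end. On its rear end, 27 to 33 mm behind the point, stands a hook 18 mm wide, up to 121 mm above the bench. The lid's front face is 36 mm behind the point.
- lid (a joint): Angle of the lid, rad: 0 shut and latched, 1.75 fully open against its stop (leaning 10 degrees back past upright). Once unlatched a spring lifts it to about 0.42 to 0.45, no further. Above that the hinge is stiff and the lid stays wherever it is left; about 2 N at the front edge, square to the lid, moves it.
- lid_edge (a point): Middle of the lid's lower front edge, on its front face; shut: 87 mm above the bench, 45 mm in front of the printer's origin. The lid is a hollow shell open underneath, 150 mm wide, 146 mm from hinge line to front face, 46 mm deep. Its front wall, 4 mm thick, rises square to the lid's plane for 32 mm from this edge, right across the width.
- lid_hinge (a point): Middle of the lid's hinge line, which runs along the printer's y: 87 mm above the bench, 101 mm behind the printer's origin. With the lid at angle a, lid_edge lies 146 cos(a) mm in front of it and 146 sin(a) mm above it.
- feed (a joint): Travel of the paper-feed button, m: 0 at rest, 0.003 pressed (not to be pressed).
- feed_top (a point): Top centre of the round paper-feed button, 16 mm across, standing 4 mm above the right of the front deck, at (-84, -50, 89) mm in the printer's frame.
- label_roll: Spare roll of paper labels standing on its face, 62 mm across, 50 mm high, 25 mm core, beside the printer; origin at the centre of its underside.
- multimeter: Hand multimeter, yellow case 150 x 72 x 34 mm with a black dial 43 mm high, lying on its back beside the printer; origin at the centre of its underside, x along its length.

How it is judged:
By the outcome, as a careful person would: the job done as asked, in the order asked, and still so for the second after the job is handed in, with the robot touching nothing.
It also fails if it takes over 40 s, if anything falls off the work surface, if the arm or the gripper's body presses on something with over 40 N, if the wrist force passes 120 N, or if a joint passes its speed limit or range.

ROBOT

A 7-joint arm with a two-finger parallel gripper is mounted at the origin on the work surface. World frame = base frame: x ahead of the robot, y to its left, z up, the work surface at z = 0. Lengths are in mm, angles in rad, forces in N, time in s.
With the tool pointing down it reaches from about 425 to 975 mm from the base axis. Payload 16.7 kg.
Tool frame: the origin (TCP) lies at the very end of the fingers, on their centre line; the grasp point (between the pads) lies 19 mm behind it (grip_point_offset is the distance from the TCP to the grasp point, in mm); z points along the fingers, y is the line along which they close (so a half turn about z gives the same grasp; the last joint's range is limited). The gripper opens to 85 mm and grips with 20 to 120 N. Pads are 22 mm wide; open, the fingers measure 114 mm over their backs; the gripper's body (76 mm by 85 mm) begins 54 mm behind the grasp point. The pads swing forward as they close: fully open they stand 13 mm farther back than shut.
Start: joints at [-1.389, 0.426, 0.074, 1.606, -0.034, 1.111, -0.067], TCP at [219.244, 638.364, 231.302] pointing down, gripper open.
Joint ranges: [-2.85, 2.85], [-0.5, 2.14], [-1.23, 1.37], [0.21, 2.46], [-1.02, 4.16], [0.16, 2.05], [-2.73, 2.73]. Speed limits (rad/s): [1.89, 1.89, 2.39, 2.39, 3.01, 3.01, 3.01].

INTERFACE

Orientations are given as a unit quaternion [x, y, z, w].
In Python, from cell import get_state, grab_frame, hand_in, silhouettes, grip_point_offset gives the robot as it stands.
- The arm moves only by the tool apply_moves, never from a script. Its argument "plan" is one flat list of numbers, 7 for each row, row after row: the shift along the tool's x, y, z normalised to -1 to 1, where 1 is 2.5 cm, then the turn, a rotation vector about the tool's x, y, z normalised to -1 to 1, where 1 is 0.15 rad, then the finger opening in mm, from 0 to 85.4. A call has exactly 5 rows; each row shifts and turns the commanded pose from where the row before left it, along the tool's axes as they then stand; what a row does not reach is not made up. A row lasts 1/10 s, in which the tool goes at most 50 mm and 8.59 degrees, less where a joint would pass 70% of its speed; a pose out of reach is approached as far as the arm can. A call with a number of a shift or a turn outside -1 to 1 is refused whole. A call with a gripper value outside its range is refused whole. The fingers move at their own pace and stop on an object; "force" is the grip in N (left out, the last holds). Time passes only in rows, so rows that do not move let the fingers close, or fill a call up. It gives the time, the measured TCP pose, the force, the opening and the grip force at its end, in the units of the state.
- get_state(): the state, without advancing time (a new reading comes with each control period).
- grab_frame(name): name is "scene" or "side" or "wrist"; returns a dict with "color" (400x640x3 uint8, blue, green, red), "K" (3x3 intrinsics, pixels), "D" ([k1, k2, p1, p2, k3] as OpenCV has them; the pictures are not rectified), "pose" (4x4, takes a point from camera to world coordinates); the wrist camera has in their place "hand_eye" (4x4, takes a point from camera to tool coordinates, whose origin is the TCP and whose axes are the flange's). Camera axes: x right, y down, z forward; pixel columns grow to the right and rows downward; lengths in mm; the calibration is good to about 2 mm. A picture is of the moment at which its call begins: read the wrist's pose just before it. There is no depth.
- hand_in(): hands the job in; it is judged then, once.
Trained networks look in the newest picture that a camera, given by its name, has taken for a name from the list of things; names that differ only in an ending like _2 or _b are one class to them, and where a whole thing is asked for, a point or a joint stands for the part that bears it (a point fixed in the world has none). Each returns a list of dicts, best first, with "confidence" (0 to 1); they miss things now and then, are a little off and sometimes report something else, mostly with a low value. They report only what shows in the picture. A call takes as long as a camera call.
- silhouettes(camera, name): "pixels" (400x640 bool, what is visible of it) and "bbox" ([left, top, width, height] in pixels, round what is visible of it).
The state is a dict: "time_s": time; "joint_positions": joint angles; "dq": joint speeds; "joint_torque": joint torques, N m; "tcp_pos": TCP position; "orientation": TCP orientation; "force": force on the tool from outside, world axes, zero at the start; "torque": the same for the moment, N m; "finger_gap": finger opening in mm; "grasp_force": force on a finger pad.
Only numpy, scipy, OpenCV 4.12 (cv2) and the standard library are available. Lean on these libraries where they do the work, as an engineer would, in place of code of your own. Each camera call takes 0.05 s, during which the arm holds its last target. There are 200 camera calls.

## Working session

There is one attempt and no reset: what is moved stays moved. The work goes in short steps, Python scripts to look and compute and a tool call to move; the robot and the scene stay as the last step left them, time stands still between calls to the robot, and variables do not carry over. Pictures are saved under pics/ and viewed, at most 10 in all, crops included, and the job is handed in when it is done.

Besides the shell and the picture viewer there is one more tool, called after "Call:" as a command line: name --argument value ..., lists and objects as JSON in quotes. apply_moves: Moves the arm, as the interface text tells. Scaled input: -1 to 1 covers 2.5 cm each way for a shift and 0.15 rad each way for a turn. Its arguments: {"type":"object","properties":{"plan":{"type":"array"},"force":{"type":"number"}},"required":["plan"]}

```bash
mkdir -p pics; ls
python3 - <<'E'
from cell import *
import cv2,numpy as np
s=get_state();print(s['tcp_pos'],s['orientation'],s['finger_gap'],s['time_s'])
a=[]
for c in ("scene","side"):
    f=grab_frame(c);a.append(f['color']);print(c,f['K'].tolist(),f['D'],np.round(f['pose'],3).tolist())
    for n in ("printer","tab","lid","feed","label_roll","multimeter"):
        for d in silhouettes(c,n)[:2]:
            m=d['pixels'];ys,xs=np.nonzero(m);print(n,round(d['confidence'],2),d['bbox'],xs.mean().round(1),ys.mean().round(1),len(xs))
for c,i in zip("ab",a): cv2.imwrite(f"pics/{c}.png",i)
E
```

```text
pics
[219.12974208 638.00837609 230.61903288] [ 1.64652076e-01  9.86351511e-01 -6.23547741e-04 -5.18376400e-05] 85.44870205625622 0.0
scene [[442.58226467262693, 0.0, 315.96600511072035], [0.0, 442.58226467262693, 198.44390414786318], [0.0, 0.0, 1.0]] [-0.04310815  0.          0.          0.          0.        ] [[-0.677, 0.578, -0.455, 973.036], [0.736, 0.524, -0.429, 436.004], [-0.01, -0.625, -0.78, 827.953], [0.0, 0.0, 0.0, 1.0]]
printer 0.96 [243.7, 151.7, 117.8, 104.2] 300.7 200.0 8005
tab 0.55 [332.1, 171.0, 22.5, 17.0] 342.4 178.3 162
lid 0.66 [248.4, 151.3, 91.2, 85.4] 294.7 191.8 4714
label_roll 0.71 [356.2, 230.4, 27.8, 35.6] 368.4 247.2 900
multimeter 0.87 [211.1, 153.4, 59.6, 49.7] 238.5 178.6 1499
multimeter 0.2 [357.8, 230.8, 23.3, 38.5] 368.4 247.4 931
side [[456.01986008455964, 0.0, 315.1147421204322], [0.0, 456.01986008455964, 199.5437644469807], [0.0, 0.0, 1.0]] [-0.10679582  0.          0.          0.          0.        ] [[0.905, -0.273, 0.326, 258.856], [-0.425, -0.55, 0.719, -543.392], [-0.017, -0.789, -0.614, 579.141], [0.0, 0.0, 0.0, 1.0]]
printer 0.77 [261.5, 157.3, 148.1, 134.1] 333.2 224.6 13152
tab 0.64 [269.8, 185.2, 32.2, 29.0] 287.2 201.7 451
lid 0.59 [290.9, 157.4, 115.1, 86.0] 344.9 200.4 5947
feed 0.49 [293.9, 235.6, 9.0, 12.6] 299.0 242.5 60
label_roll 0.61 [277.2, 169.7, 23.9, 26.3] 284.8 181.7 464
multimeter 0.92 [352.5, 274.6, 103.5, 65.0] 403.7 304.8 4442
multimeter 0.33 [295.7, 154.8, 110.8, 91.6] 344.6 200.3 5897
```

Run:
```python
import cv2,numpy as np
a=cv2.imread('pics/a.png')[130:280,190:410];b=cv2.imread('pics/b.png')[140:350,240:470]
a=cv2.resize(a,(800,545));b=cv2.resize(b,None,fx=2.8,fy=2.8)
cv2.imwrite('pics/a2.png',a);cv2.imwrite('pics/b2.png',b)
```

```text
(no output)
```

View pics/a2.png

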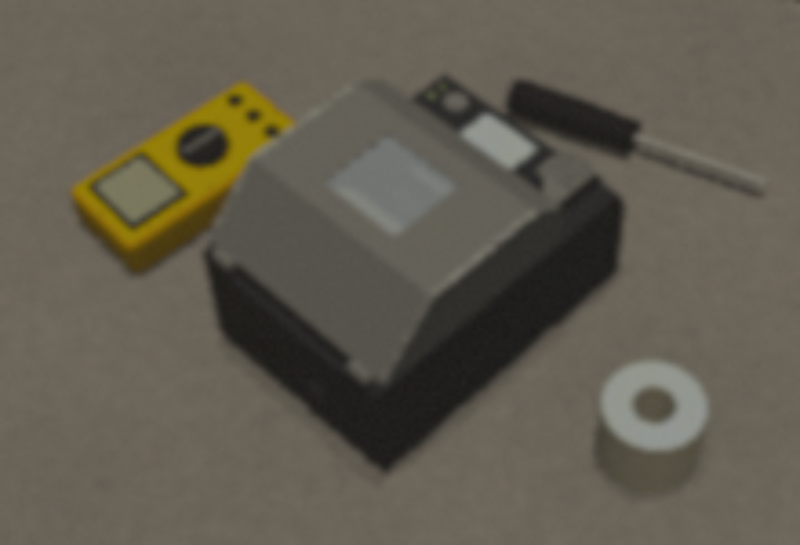

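View pics/b2.png

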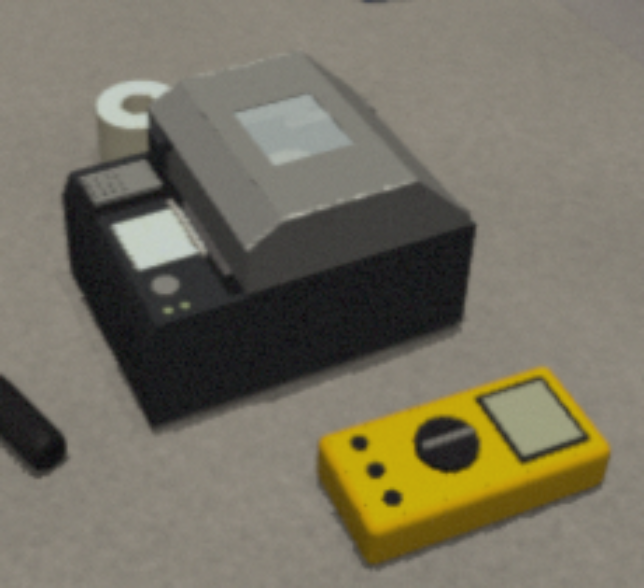

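The scene crop shows the printer from behind: rear-left bottom corner at about (387,468), front-left bottom at (615,270), feed button at (455,102). The side crop shows its front: front-right bottom corner at (155,425), feed button at (166,285), tab at the far left of the deck at about (120,183). I'll fit the printer's pose from these points.

```bash
cat > h.py <<'E'
import numpy as np,cv2
from cell import *
from scipy.optimize import least_squares
from scipy.spatial.transform import Rotation as R
def proj(f,P):
    T=np.linalg.inv(f['pose']);return cv2.projectPoints(np.asarray(P,float).reshape(-1,3),cv2.Rodrigues(T[:3,:3])[0],T[:3,3],f['K'],np.asarray(f['D']))[0][:,0]
def place(p,P):
    P=np.asarray(P,float).reshape(-1,3);c,s=np.cos(p[2]),np.sin(p[2])
    return np.c_[p[0]+c*P[:,0]-s*P[:,1],p[1]+s*P[:,0]+c*P[:,1],P[:,2]]
def ray(f,uv):
    q=cv2.undistortPoints(np.array([[uv]],float),f['K'],np.asarray(f['D']))[0,0];return f['pose'][:3,:3]@np.r_[q,1],f['pose'][:3,3]
def onplane(f,uv,z):
    d,o=ray(f,uv);return o+d*(z-o[2])/d[2]
E
python3 - <<'E'
from h import *
A=grab_frame('scene');B=grab_frame('side')
a=[((387,468),(106,75,0)),((228,330),(106,-75,0)),((615,270),(-106,75,0)),((622,203),(-106,75,85)),((455,102),(-84,-50,89))]
b=[((155,425),(-106,-75,0)),((160,325),(-106,-75,85)),((68,185),(-106,75,85)),((462,320),(106,-75,0)),((166,285),(-84,-50,89))]
ua=np.array([(190+u/3.636,130+v/3.636) for (u,v),_ in a]);ub=np.array([(240+u/2.8,140+v/2.8) for (u,v),_ in b])
Pa=[x[1] for x in a];Pb=[x[1] for x in b]
res=lambda p:np.r_[(proj(A,place(p,Pa))-ua).ravel(),(proj(B,place(p,Pb))-ub).ravel()]
g=onplane(B,ub[0],0)
r=least_squares(res,[g[0]+100,g[1]+75,0],x_scale=[10,10,.1],loss='soft_l1')
p=r.x;print(p,np.round(res(p).reshape(-1,2),1).tolist())
for q in((-81,43,94),(-45,0,87),(101,0,87),(-84,-50,89)):print(place(p,q))
sa=silhouettes('side','tab')[0]['pixels'];ys,xs=np.nonzero(sa);print('tab centre side',onplane(B,(xs.mean(),ys.mean()),94),place(p,(-76,43,94)))
for c,f in(('scene',A),('side',B)):
  for n,z in(('label_roll',25),('multimeter',17)):
    m=silhouettes(c,n)[0]['pixels'];ys,xs=np.nonzero(m);print(c,n,onplane(f,(xs.mean(),ys.mean()),z))
# silhouette check
hull=[(x,y,z) for x in(-106,106) for y in(-75,75) for z in(0,85)]
for f,c in((A,'scene'),(B,'side')):
  m=silhouettes(c,'printer')[0]['pixels'];h=cv2.convexHull(proj(f,place(p,hull)).astype(np.float32))
  print(c,cv2.boundingRect(h),np.ptp(np.nonzero(m)[1]),)
E
```

```text
[ 5.38766058e+02 -6.03790554e+00 -2.19582094e-02] [[-0.3, 2.6], [-2.2, 1.6], [0.8, 0.7], [1.5, -4.4], [-0.1, -0.6], [0.5, 1.9], [-3.7, 0.9], [-2.4, -4.2], [0.7, 0.8], [1.1, -1.0]]
[[458.72971188  38.73020041  94.        ]]
[[493.77690616  -5.04986552  87.        ]]
[[639.74170968  -8.25550648  87.        ]]
[[453.68848572 -54.18151058  89.        ]]
tab centre side [470.78325723  41.36185348  94.        ] [[463.72850652  38.62041818  94.        ]]
scene label_roll [528.18670741 167.45848643  25.        ]Traceback (most recent call last):
  File "<stdin>", line 15, in <module>
IndexError: list index out of range
```

```bash
cat >> h.py <<'E'
def Rt(th,yaw=0):  # tool y along world +y (turned by yaw), tool pitched th below horizontal, pointing away from robot (pi/2 = down)
    z=np.array([np.cos(th),0,-np.sin(th)]);y=np.array([0,1,0.]);x=np.cross(y,z)
    return R.from_euler('z',yaw)*R.from_matrix(np.c_[x,y,z])
def rows(p0,R0,pts,Rs):
    out=[]
    for p,r in zip(pts,Rs):
        s=R0.inv().apply(np.array(p)-p0)/25;t=(R0.inv()*r).as_rotvec()/.15
        out.append(np.round(np.r_[s,t],2).tolist());p0=p0+R0.apply(np.array(out[-1][:3])*25);R0=R0*R.from_rotvec(np.array(out[-1][3:])*.15)
    return out
def lin(p0,R0,p1,R1,n):
    from scipy.spatial.transform import Slerp
    S=Slerp([0,1],R.concatenate([R0,R1]));k=np.arange(1,n+1)/n
    return rows(np.array(p0),R0,[np.array(p0)+(np.array(p1)-p0)*q for q in k],[S(q) for q in k])
def cur():
    s=get_state();return np.array(s['tcp_pos']),R.from_quat(s['orientation']),s
E
python3 - <<'E'
from h import *
A=grab_frame('scene');B=grab_frame('side');W=grab_frame('wrist');print(np.round(W['hand_eye'],2).tolist())
a=[((387,468),(106,75,0)),((228,330),(106,-75,0)),((615,270),(-106,75,0)),((455,102),(-84,-50,89))]
b=[((155,425),(-106,-75,0)),((462,320),(106,-75,0)),((166,285),(-84,-50,89))]
ua=np.array([(190+u/3.636,130+v/3.636) for (u,v),_ in a]);ub=np.array([(240+u/2.8,140+v/2.8) for (u,v),_ in b])
Pa=[x[1] for x in a];Pb=[x[1] for x in b]
res=lambda p:np.r_[(proj(A,place(p,Pa))-ua).ravel(),(proj(B,place(p,Pb))-ub).ravel()]
p=least_squares(res,[539,-6,0],x_scale=[10,10,.1],loss='soft_l1').x;print(p,np.round(res(p).reshape(-1,2),1).tolist(),place(p,(-81,43,94)))
m,r,s=cur()
P1=np.array([440,330,235]);
for x in lin(m,r,P1,Rt(np.pi/2),12):print(x)
E
```

```text
[[-0.0, -0.95, -0.32, 81.48], [1.0, 0.0, -0.0, -0.12], [0.0, -0.32, 0.95, -142.48], [0.0, 0.0, 0.0, 1.0]]
[ 5.37072409e+02 -6.28154954e+00 -2.03240579e-02] [[0.3, 2.0], [-1.7, 1.1], [1.1, 0.1], [0.3, -1.1], [-0.3, 2.4], [-0.0, 1.1], [0.2, -0.6]] [[456.96301215  38.35570518  94.        ]]
[-1.03, -0.73, -0.01, 0.0, -0.0, -0.18]
[-1.01, -0.76, -0.01, 0.0, -0.0, -0.19]
[-0.99, -0.79, -0.02, 0.0, -0.0, -0.18]
[-0.96, -0.82, -0.01, 0.0, -0.0, -0.19]
[-0.94, -0.84, -0.01, 0.0, -0.0, -0.18]
[-0.92, -0.87, -0.01, 0.0, -0.0, -0.18]
[-0.9, -0.89, -0.02, 0.0, -0.0, -0.19]
[-0.87, -0.92, -0.01, 0.0, -0.0, -0.18]
[-0.84, -0.94, -0.01, 0.0, -0.0, -0.18]
[-0.82, -0.96, -0.01, 0.0, -0.0, -0.19]
[-0.79, -0.99, -0.01, 0.0, -0.0, -0.18]
[-0.77, -1.01, -0.02, 0.0, -0.0, -0.19]
```

Call:
apply_moves --plan '[-1,-0.7,0,0,0,-0.2,0,-1,-0.75,0,0,0,-0.2,0,-1,-0.8,0,0,0,-0.2,0,-1,-0.8,0,0,0,-0.2,0,-0.95,-0.85,0,0,0,-0.2,0]' --force 30

```text
time_s: 1.6
tcp_pos: [313.3, 510.2, 231.4]
orientation: [0.09, 0.996, 0.0, 0.0]
force: [0.9, -0.1, 0.2]
finger_gap: 12.1
grasp_force: 0.0
```

Call:
apply_moves --plan '[-0.9,-0.9,0,0,0,-0.2,0,-0.9,-0.9,0,0,0,-0.2,0,-0.9,-0.9,0,0,0,-0.2,0,-0.85,-0.95,0,0,0,-0.2,0,-0.8,-1,0,0,0,-0.2,0]'

```text
time_s: 2.1
tcp_pos: [407.3, 381.6, 231.5]
orientation: [0.015, 1.0, 0.0, 0.0]
force: [-0.3, 0.6, 0.4]
finger_gap: 0.1
grasp_force: 0.0
```

Call:
apply_moves --plan '[0,-1,0,0,0,-0.2,0,0,-1,0,0,0,0,0,0,-1,0,0,0,0,0,0,-1,0,0,0,0,0,0,-1,0,0,0,0,0]'

```text
time_s: 2.6
tcp_pos: [405.7, 256.6, 231.4]
orientation: [0.001, 1.0, 0.0, 0.0]
force: [0.8, 0.6, 0.6]
finger_gap: 0.1
grasp_force: 0.0
```

Call:
apply_moves --plan '[-0.2,-1,0,0,0,0,0,-0.2,-1,0,0,0,0,0,-0.2,-1,0,0,0,0,0,-0.2,-1,0,0,0,0,0,-0.2,-1,0,0,0,0,0]'

```text
time_s: 3.1
tcp_pos: [430.7, 131.6, 231.5]
orientation: [0.0, 1.0, 0.0, 0.0]
force: [1.2, -0.7, 0.7]
finger_gap: 0.1
grasp_force: 0.0
```

Call:
apply_moves --plan '[-0.3,-0.9,0,0,0,0,0,-0.2,-0.9,0,0,0,0,0,0,-0.9,0,0,0,0,0,0,0,0,0,0,0,0,0,0,0,0,0,0,0]'

```text
time_s: 3.6
tcp_pos: [443.1, 65.1, 231.5]
orientation: [0.001, 1.0, 0.0, 0.0]
force: [-0.2, 0.7, 0.5]
finger_gap: 0.3
grasp_force: 0.0
```

```bash
cat >> h.py <<'E'
def wrist():
    p,r,s=cur();f=grab_frame('wrist');T=np.eye(4);T[:3,:3]=r.as_matrix();T[:3,3]=p;f['pose']=T@f['hand_eye'];return f
E
python3 - <<'E'
from h import *
f=wrist();p,r,s=cur();print(p,s['joint_positions'])
cv2.imwrite('pics/w1.png',f['color'])
q=[537.07,-6.28,-.0203]
for n in('tab','feed','lid','printer'):
    for d in silhouettes('wrist',n)[:1]:
        ys,xs=np.nonzero(d['pixels']);print(n,d['confidence'],d['bbox'],xs.mean(),ys.mean())
        if n in('tab','feed'):print(onplane(f,(xs.mean(),ys.mean()),94 if n=='tab' else 89))
print(proj(f,place(q,[(-81,43,94),(-84,-50,89),(-106,75,85),(-106,-75,85)])))
E
```

```text
[443.08542131  65.65108808 231.44481883] [-0.64270519  0.03730162  0.36482163  2.10900691 -0.01607502  0.99747258
  1.30073175]
tab 0.79 [285.5, 184.1, 22.4, 56.5] 296.41150764748727 211.62345229424616
[469.48550585  37.58189617  94.        ]
feed 0.59 [202.6, 192.0, 15.5, 9.2] 212.49019607843138 194.62745098039215
[451.63244099 -53.42890499  89.        ]
lid 0.61 [175.2, 225.9, 149.1, 109.1] 235.5914519170333 263.44135763670647
printer 0.79 [173.3, 158.9, 156.6, 173.1] 249.21086868919463 227.8882044787289
[[296.77389447 200.63199347]
 [211.50998174 195.01682634]
 [327.25424042 176.26067205]
 [187.90357728 174.02981866]]
```

View pics/w1.png

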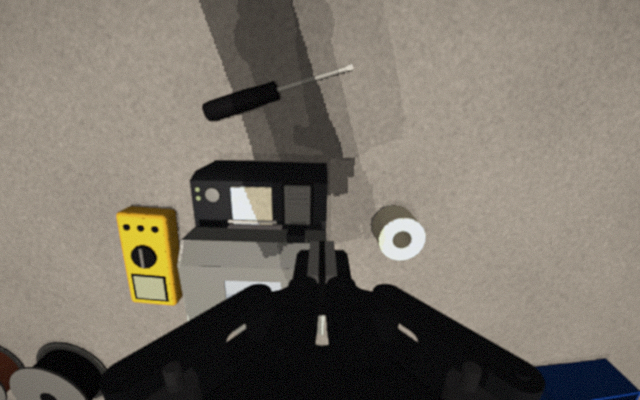

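The wrist view shows the feed button at (212,195) and the tab plate at about (298,203). Both agree with the fitted pose to within a few pixels, so I'll descend onto the tab.

Call:
apply_moves --plan '[-0.1,-0.4,1,0,0,0,0,-0.1,-0.4,1,0,0,0,0,-0.1,-0.3,1,0,0,0,0,0,0,1,0,0,0,0,0,0,0.8,0,0,0,0]'

```text
time_s: 4.35
tcp_pos: [450.3, 37.8, 110.0]
orientation: [0.0, 1.0, -0.0, -0.0]
force: [0.0, 0.4, -0.1]
finger_gap: 0.0
grasp_force: 0.0
```

Call:
apply_moves --plan '[0,0,0.1,0,0,0,0,0,0,0.1,0,0,0,0,0,0,0.1,0,0,0,0,0,0,0.1,0,0,0,0,0,0,0,0,0,0,0]'

```text
time_s: 4.85
tcp_pos: [450.7, 37.8, 101.6]
orientation: [0.0, 1.0, 0.0, 0.0]
force: [0.1, -0.3, 0.5]
finger_gap: -0.1
grasp_force: 0.0
```

Call:
apply_moves --plan '[0,0,0.1,0,0,0,0,0,0,0.1,0,0,0,0,0,0,0.1,0,0,0,0,0,0,0.1,0,0,0,0,0,0,0,0,0,0,0]'

```text
time_s: 5.35
tcp_pos: [450.2, 37.6, 91.0]
orientation: [0.0, 1.0, -0.0, -0.0]
force: [-1.5, 0.2, 1.5]
finger_gap: -0.1
grasp_force: 1.1
```

Call:
apply_moves --plan '[0,0,0.08,0,0,0,0,0,0,0.08,0,0,0,0,0,0,0.04,0,0,0,0,0,0,0,0,0,0,0,0,0,0,0,0,0,0]'

```text
time_s: 5.85
tcp_pos: [450.2, 37.6, 86.2]
orientation: [0.0, 1.0, -0.0, -0.0]
force: [-5.3, 0.3, 6.2]
finger_gap: -0.0
grasp_force: 3.7
```

Run:
```python
from h import *
f=grab_frame('side');cv2.imwrite('pics/s3.png',cv2.resize(f['color'][100:300,200:480],None,fx=2.5,fy=2.5))
```

```text
(no output)
```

View pics/s3.png

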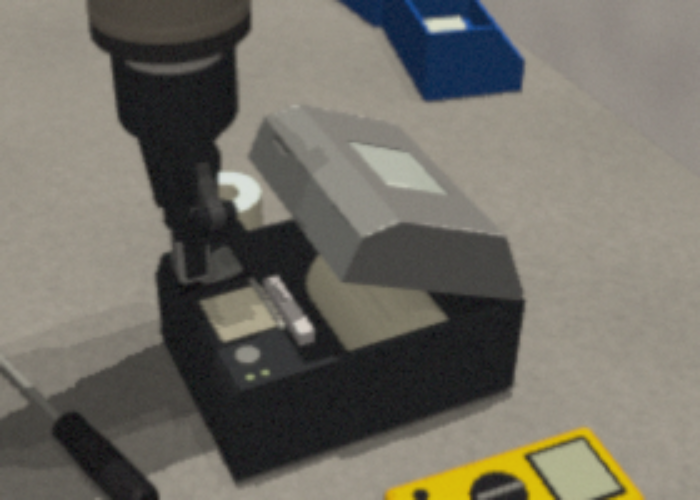

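The lid has sprung up to about 0.43 rad and the tab is at its stop. The side crop shows the lid edge at about (345,280) and the printer still in place. I'll let the tab go and line up on the lid edge.

Call:
apply_moves --plan '[0,0,-0.3,0,0,0,0,0,0,-0.7,0,0,0,0,0,0,-1,0,0,0,0,0,0,-1,0,0,0,0,0,0,-0.5,0,0,0,0]'

```text
time_s: 6.4
tcp_pos: [451.6, 37.6, 176.2]
orientation: [0.001, 1.0, 0.0, 0.001]
force: [-0.0, 0.8, -0.1]
finger_gap: 0.1
grasp_force: 0.0
```

Call:
apply_moves --plan '[0,-0.4,0,0,-0.5,0,0,0,-0.4,0,0,-0.5,0,0,0,-0.4,0,0,-0.5,0,0,0,-0.4,0,0,-0.5,0,0,0,-0.1,0,0,-0.5,0,0]'

```text
time_s: 6.9
tcp_pos: [450.8, -5.4, 174.6]
orientation: [0.001, 0.982, 0.0, 0.189]
force: [-0.1, 0.0, -0.7]
finger_gap: 0.2
grasp_force: 0.0
```

Run:
```python
from h import *
p,r,s=cur();print(p,r.as_matrix()[:,2],np.round(s['joint_positions'],2))
f=grab_frame('side');q=[537.07,-6.28,-.0203]
q2=q
m=silhouettes('side','lid')[0]['pixels']
cv2.imwrite('pics/m.png',m*255)
# lid angle from silhouette: compare hull of lid outline for angles (front wall + rear)
def lid(a,y):
    pts=[(-146,0),(-146,32),(0,0)]
    return [(101+x*np.cos(a)+h*np.sin(a),y,87-x*np.sin(a)+h*np.cos(a)) for x,h in pts]
ys,xs=np.nonzero(m);print('mask left,bottom',xs.min(),ys.max(),xs.max(),ys.min())
for a in(.38,.42,.46,.5):print(a,np.round(proj(f,place(q,lid(a,-75)+lid(a,75))),0).tolist())
for c in('side','scene'):
  g=grab_frame(c)
  for n,z in(('printer',0),('label_roll',25),('multimeter',17),('feed',89),('tab',94)):
    d=silhouettes(c,n)
    if d:ys,xs=np.nonzero(d[0]['pixels']);print(c,n,onplane(g,(xs.mean(),ys.mean()),z).round(1))
```

```text
[450.84046523  -5.41006794 174.63934159] [ 3.70386811e-01  5.30431902e-04 -9.28877456e-01] [-0.58 -0.09  0.39  2.43  0.25  0.43  1.17]
mask left,bottom 300 219 408 142
0.38 [[335.0, 216.0], [343.0, 199.0], [408.0, 219.0], [297.0, 166.0], [303.0, 150.0], [365.0, 173.0]]
0.42 [[337.0, 213.0], [345.0, 195.0], [408.0, 219.0], [298.0, 163.0], [305.0, 147.0], [365.0, 173.0]]
0.46 [[338.0, 210.0], [347.0, 192.0], [408.0, 219.0], [300.0, 160.0], [307.0, 144.0], [365.0, 173.0]]
0.5 [[340.0, 207.0], [350.0, 189.0], [408.0, 219.0], [301.0, 157.0], [309.0, 141.0], [365.0, 173.0]]
side printer [577.3  63.    0. ]
side label_roll [563.6  36.8  25. ]
side multimeter [ 567.9 -187.2   17. ]
side feed [449.6 -55.4  89. ]
side tab [472.9  41.3  94. ]
scene printer [515.2 -52.3  -0. ]
scene label_roll [527.6 167.2  25. ]
scene multimeter [ 589.7 -196.    17. ][ WARN:0@3.991] global loadsave.cpp:1063 imwrite_ Unsupported depth image for selected encoder is fallbacked to CV_8U.
```

Run:
```python
from h import *
p,r,s=cur()
for x in lin(p,r,[496,-5.6,126],Rt(np.radians(60)),5):print(x)
```

```text
[-0.2, -0.01, 0.49, -0.0, -0.2, -0.0]
[-0.18, -0.0, 0.49, -0.0, -0.2, -0.0]
[-0.17, -0.01, 0.5, -0.0, -0.2, -0.0]
[-0.15, -0.0, 0.51, -0.0, -0.19, -0.0]
[-0.14, -0.01, 0.51, -0.0, -0.2, -0.0]
```

Call:
apply_moves --plan '[-0.2,0,0.5,0,-0.2,0,0,-0.2,0,0.5,0,-0.2,0,0,-0.15,0,0.5,0,-0.2,0,0,-0.15,0,0.5,0,-0.2,0,0,-0.15,0,0.5,0,-0.2,0,0]'

```text
time_s: 8.1
tcp_pos: [485.0, -8.9, 138.0]
orientation: [0.0, 0.971, -0.008, 0.241]
force: [-0.3, -0.4, 1.2]
finger_gap: 0.0
grasp_force: 0.0
```

```bash
cat >> h.py <<'E'
Q=[537.07,-6.28,-.0203]
def edge(a):return place(Q,(101-146*np.cos(a),0,87+146*np.sin(a)))[0]
def tcp(a,th,ins=14,gap=0):
    d=np.array([np.cos(th),0,-np.sin(th)]);n=np.array([np.sin(th),0,np.cos(th)])
    return edge(a)+ins*d-(11+gap)*n
E
python3 - <<'E'
from h import *
p,r,s=cur();print(p,np.degrees(r.as_rotvec()),np.round(s['joint_positions'],2),s['force'])
A=np.r_[np.linspace(.43,1.0,15)[1:],np.linspace(1.0,1.78,15)[1:]] 
th=lambda a:np.interp(a,[.43,1.75],[1.0,1.45])
pts=[tcp(.43,1.0)]+[tcp(a,th(a)) for a in A];Rs=[Rt(1.0)]+[Rt(th(a)) for a in A]
for a,x,pt in zip(np.r_[.43,A],rows(p,r,pts,Rs),pts):print(round(a,2),x,pt.round(1))
f=grab_frame('side');cv2.imwrite('pics/s4.png',cv2.resize(f['color'][100:300,200:480],None,fx=2.5,fy=2.5))
E
```

```text
[485.00647851  -8.86423865 137.98168452] [ 3.20447866e-02  1.52113272e+02 -1.20243194e+00] [-0.15  0.06 -0.04  2.46  0.61  0.18  0.81] [-0.27758893 -0.36038308  1.23110214]
0.43 [-0.51, 0.14, 0.62, -0.1, -0.56, 0.03] [503.7  -5.6 130.1]
0.47 [-0.2, -0.01, -0.13, 0.0, 0.09, -0.0] [506.   -5.7 135.5]
0.51 [-0.2, 0.0, -0.12, 0.0, 0.09, -0.0] [508.6  -5.7 140.8]
0.55 [-0.2, 0.0, -0.12, 0.0, 0.1, -0.0] [511.3  -5.8 145.9]
0.59 [-0.2, -0.0, -0.11, 0.0, 0.09, -0.0] [514.3  -5.9 151. ]
0.63 [-0.21, -0.0, -0.11, 0.0, 0.09, -0.0] [517.5  -5.9 155.9]
0.67 [-0.21, -0.01, -0.1, 0.0, 0.09, -0.0] [520.9  -6.  160.6]
0.72 [-0.21, -0.0, -0.1, 0.0, 0.1, -0.0] [524.4  -6.1 165.2]
0.76 [-0.22, -0.0, -0.09, 0.0, 0.09, -0.0] [528.2  -6.2 169.7]
0.8 [-0.21, -0.01, -0.08, 0.0, 0.09, -0.0] [532.1  -6.3 174. ]
0.84 [-0.22, -0.0, -0.08, 0.0, 0.09, -0.0] [536.2  -6.3 178.1]
0.88 [-0.22, -0.0, -0.07, 0.0, 0.1, -0.0] [540.4  -6.4 182.1]
0.92 [-0.22, -0.01, -0.07, 0.0, 0.09, -0.0] [544.8  -6.5 185.8]
0.96 [-0.23, -0.0, -0.06, 0.0, 0.09, -0.0] [549.4  -6.6 189.4]
1.0 [-0.22, -0.01, -0.05, 0.0, 0.09, -0.0] [554.1  -
[... 187 characters left out ...]
  -7.2 204.5]
1.22 [-0.31, -0.01, -0.02, 0.0, 0.13, -0.0] [581.9  -7.3 207.6]
1.28 [-0.32, -0.0, -0.02, 0.0, 0.13, -0.0] [589.3  -7.5 210.3]
1.33 [-0.31, -0.01, -0.0, 0.0, 0.12, -0.0] [596.9  -7.6 212.6]
1.39 [-0.32, -0.01, 0.01, 0.0, 0.13, -0.0] [604.5  -7.8 214.4]
1.45 [-0.31, -0.0, 0.02, 0.0, 0.13, -0.0] [612.2  -8.  215.8]
1.5 [-0.31, -0.01, 0.03, 0.0, 0.12, -0.0] [620.   -8.1 216.7]
1.56 [-0.31, -0.01, 0.05, 0.0, 0.13, -0.0] [627.8  -8.3 217.2]
1.61 [-0.31, -0.0, 0.05, 0.0, 0.13, -0.0] [635.7  -8.5 217.2]
1.67 [-0.31, -0.01, 0.07, 0.0, 0.12, -0.0] [643.5  -8.6 216.8]
1.72 [-0.3, -0.01, 0.08, 0.0, 0.13, -0.0] [651.3  -8.8 216. ]
1.78 [-0.3, -0.0, 0.1, 0.0, 0.06, -0.0] [659.1  -8.9 214.6]
```

View pics/s4.png

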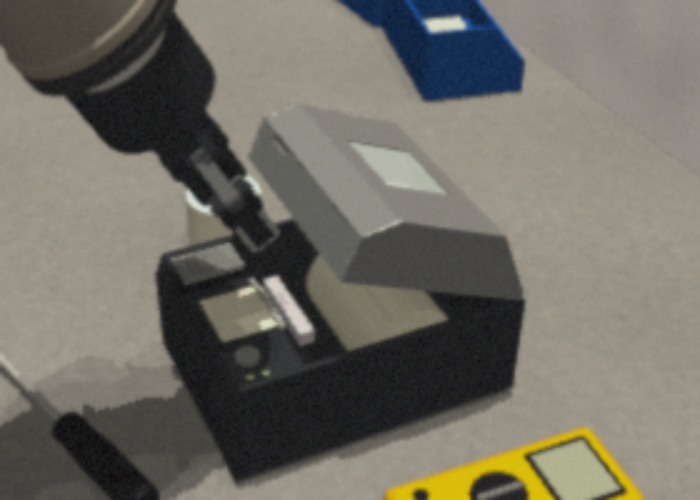

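The side crop shows the tab back up and the fingertip at (260,240), in front of and just below the lid's edge. Joints 4 and 6 are near their limits, so I'll use a slightly steeper tool angle.

Run:
```python
from h import *
p,r,s=cur();print(np.round(s['joint_positions'],3))
t0=1.13
for x in lin(p,r,tcp(.43,t0,16,5),Rt(t0),5):print(x)
A=np.linspace(.43,1.80,31)
th=lambda a:np.interp(a,[.43,1.75],[t0,1.45])
pts=[tcp(a,th(a),16) for a in A];Rs=[Rt(th(a)) for a in A]
for a,x,pt in zip(A,rows(tcp(.43,t0,16,5),Rt(t0),pts,Rs),pts):print(round(a,2),x,pt.round(1))
```

```text
[-0.138  0.057 -0.048  2.458  0.618  0.183  0.799]
[-0.05, 0.04, 0.13, -0.02, 0.06, 0.0]
[-0.05, 0.03, 0.12, -0.02, 0.06, 0.0]
[-0.05, 0.04, 0.13, -0.03, 0.06, 0.01]
[-0.05, 0.03, 0.12, -0.02, 0.07, -0.0]
[-0.05, 0.04, 0.13, -0.02, 0.06, 0.0]
0.43 [-0.2, 0.0, -0.0, 0.0, 0.0, 0.0] [502.2  -5.6 128.7]
0.48 [-0.2, -0.0, -0.17, 0.0, 0.07, 0.0] [504.9  -5.7 134.7]
0.52 [-0.21, -0.0, -0.17, 0.0, 0.08, 0.0] [507.9  -5.8 140.6]
0.57 [-0.21, -0.01, -0.15, 0.0, 0.07, 0.0] [511.2  -5.8 146.4]
0.61 [-0.22, -0.0, -0.15, 0.0, 0.08, 0.0] [514.7  -5.9 152. ]
0.66 [-0.22, -0.0, -0.15, 0.0, 0.07, 0.0] [518.4  -6.  157.4]
0.7 [-0.22, -0.01, -0.13, 0.0, 0.07, 0.0] [522.4  -6.1 162.6]
0.75 [-0.23, -0.0, -0.12, 0.0, 0.08, 0.0] [526.6  -6.2 167.6]
0.8 [-0.24, -0.0, -0.12, 0.0, 0.07, 0.0] [531.1  -6.3 172.4]
0.84 [-0.24, -0.01, -0.11, 0.0, 0.07, 0.0] [535.7  -6.4 177.1]
0.89 [-0.24, -0.0, -0.1, 0.0, 0.08, 0.0] [540.6  -6.5 181.4]
0.93 [-0.24, -0.01, -0.09, 0.0, 0.07, 0.0] [545.6  -6.6 185.6]
0.98 [-0.25, -0.0, -0.09, 0.0, 0.08, 0.0] [550.9  -6.7 189.5]
1.02 [-0.25, -0.01, -0.07, 0.0, 0.07, 0.0] [556.3  -6.8
[... 355 characters left out ...]
, 0.0] [591.6  -7.5 209.5]
1.34 [-0.26, -0.0, -0.01, 0.0, 0.08, 0.0] [597.9  -7.7 211.2]
1.39 [-0.26, -0.01, -0.0, 0.0, 0.07, 0.0] [604.2  -7.8 212.7]
1.43 [-0.26, -0.0, 0.0, 0.0, 0.07, 0.0] [610.6  -7.9 213.8]
1.48 [-0.26, -0.01, 0.02, 0.0, 0.08, 0.0] [617.   -8.1 214.6]
1.53 [-0.26, -0.0, 0.03, 0.0, 0.07, 0.0] [623.5  -8.2 215.2]
1.57 [-0.25, -0.01, 0.03, 0.0, 0.08, 0.0] [629.9  -8.3 215.4]
1.62 [-0.26, -0.0, 0.05, 0.0, 0.07, 0.0] [636.4  -8.5 215.4]
1.66 [-0.25, -0.01, 0.05, 0.0, 0.07, 0.0] [642.9  -8.6 215. ]
1.71 [-0.25, -0.0, 0.06, 0.0, 0.08, 0.0] [649.3  -8.7 214.3]
1.75 [-0.25, -0.01, 0.08, 0.0, 0.06, 0.0] [655.7  -8.9 213.3]
1.8 [-0.25, -0.0, 0.08, 0.0, 0.0, 0.0] [662.2  -9.  212. ]
```

Call:
apply_moves --plan '[-0.05,0.05,0.15,0,0.05,0,0,-0.05,0.05,0.15,0,0.05,0,0,-0.05,0,0.1,0,0.05,0,0,-0.05,0.05,0.1,0,0.05,0,0,0,0,0,0,0.1,0,0]'

```text
time_s: 8.65
tcp_pos: [495.5, -4.9, 129.7]
orientation: [-0.0, 0.976, -0.008, 0.219]
force: [-0.3, 0.1, 0.8]
finger_gap: 0.1
grasp_force: 0.0
```

Call:
apply_moves --plan '[-0.3,0,0,0,0,0,0,-0.2,0,-0.15,0,0.07,0,0,-0.2,0,-0.15,0,0.07,0,0,-0.2,0,-0.15,0,0.07,0,0,-0.2,0,-0.15,0,0.07,0,0]'

```text
time_s: 9.15
tcp_pos: [514.3, -5.3, 155.3]
orientation: [0.001, 0.98, -0.008, 0.198]
force: [-1.2, -0.1, -1.2]
finger_gap: 0.1
grasp_force: 0.6
```

Call:
apply_moves --plan '[-0.22,0,-0.11,0,0.07,0,0,-0.22,0,-0.11,0,0.07,0,0,-0.23,0,-0.1,0,0.07,0,0,-0.24,0,-0.1,0,0.07,0,0,-0.24,0,-0.1,0,0.07,0,0]'

```text
time_s: 9.65
tcp_pos: [536.4, -5.3, 178.1]
orientation: [0.001, 0.985, -0.008, 0.173]
force: [-1.9, -0.9, 0.2]
finger_gap: -0.4
grasp_force: 0.9
```

```bash
cat > chk.py <<'E'
from h import *
p,r,s=cur();z=r.as_matrix()[:,2];th=np.arctan2(-z[2],z[0])
d=np.array([np.cos(th),0,-np.sin(th)]);n=np.array([np.sin(th),0,np.cos(th)])
sf=min(((abs((edge(a)-p)@n-11),a) for a in np.linspace(.4,1.9,301)))
print(p.round(1),'th',th.round(3),'a',sf,'ins',(p-edge(sf[1]))@d,s['force'].round(1) if hasattr(s['force'],'round') else s['force'])
f=grab_frame('side');cv2.imwrite('pics/s%d.png'%(s['time_s']*100),cv2.resize(f['color'][60:300,200:520],None,fx=2.2,fy=2.2))
E
python3 chk.py;ls pics
```

```text
[536.4  -5.3 178.1] th 1.224 a (np.float64(0.3303911429397779), np.float64(0.8500000000000001)) ins 15.720854245748134 [-1.9 -0.9  0.2]
a.png
a2.png
b.png
b2.png
m.png
s3.png
s4.png
s965.png
w1.png
```

Contact is steady, with insertion at 15.7 mm and a light force. I'll continue along the arc.

Call:
apply_moves --plan '[-0.25,0,-0.1,0,0.07,0,0,-0.25,0,-0.09,0,0.07,0,0,-0.25,0,-0.08,0,0.07,0,0,-0.25,0,-0.07,0,0.07,0,0,-0.26,0,-0.06,0,0.07,0,0]'

```text
time_s: 10.2
tcp_pos: [563.0, -5.2, 197.6]
orientation: [0.001, 0.989, -0.008, 0.147]
force: [-1.1, -0.9, -0.3]
finger_gap: 0.1
grasp_force: 0.6
```

Call:
apply_moves --plan '[-0.26,0,-0.06,0,0.07,0,0,-0.26,0,-0.05,0,0.07,0,0,-0.26,0,-0.04,0,0.07,0,0,-0.26,0,-0.02,0,0.07,0,0,-0.26,0,-0.02,0,0.07,0,0]'

```text
time_s: 10.7
tcp_pos: [593.0, -5.1, 210.7]
orientation: [0.002, 0.993, -0.008, 0.121]
force: [-1.0, 0.0, -1.0]
finger_gap: -0.1
grasp_force: 0.5
```

```bash
python3 chk.py; ls -t pics|head -1
```

```text
[593.   -5.1 210.7] th 1.329 a (np.float64(0.2945709184037604), np.float64(1.31)) ins 15.049505937284973 [-1.  0. -1.]
s1070.png
```

View pics/s1070.png

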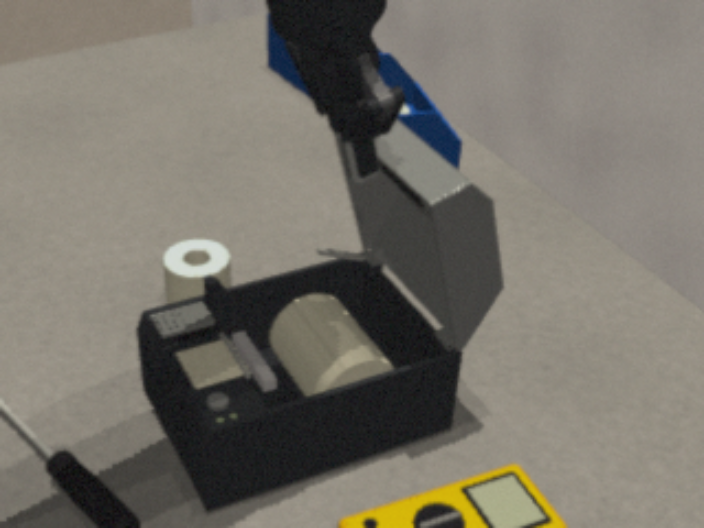

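Call:
apply_moves --plan '[-0.26,0,0,0,0.07,0,0,-0.26,0,0,0,0.07,0,0,-0.26,0,0.01,0,0.07,0,0,-0.26,0,0.02,0,0.07,0,0,-0.26,0,0.03,0,0.07,0,0]'

```text
time_s: 11.25
tcp_pos: [625.1, -5.3, 216.3]
orientation: [0.002, 0.995, -0.008, 0.094]
force: [-0.7, -1.2, 0.2]
finger_gap: -0.1
grasp_force: 0.4
```

The picture shows the lid at about 1.3 rad with the fingers on its front edge at (365,165). The printer is in place and the tab is up. I'll push on to the stop gently.

Call:
apply_moves --plan '[-0.26,0,0.04,0,0.07,0,0,-0.26,0,0.04,0,0.05,0,0,-0.26,0,0.05,0,0.05,0,0,-0.2,0,0.06,0,0.05,0,0,-0.1,0,0.03,0,0,0,0]'

```text
time_s: 11.75
tcp_pos: [652.7, -5.3, 215.4]
orientation: [0.002, 0.997, -0.008, 0.078]
force: [-0.1, 0.5, 0.3]
finger_gap: -0.1
grasp_force: 0.2
```

```bash
python3 chk.py
```

```text
[652.7  -5.3 215.4] th 1.414 a (np.float64(0.12128918801594324), np.float64(1.73)) ins 14.228372483683499 [-0.1  0.5  0.3]
```

Call:
apply_moves --plan '[-0.08,0,0.02,0,0,0,0,-0.08,0,0.02,0,0,0,0,-0.08,0,0.02,0,0,0,0,0,0,0,0,0,0,0,0,0,0,0,0,0,0]'

```text
time_s: 12.3
tcp_pos: [657.1, -5.4, 214.7]
orientation: [0.002, 0.997, -0.008, 0.077]
force: [-8.1, 0.2, 1.6]
finger_gap: 0.2
grasp_force: 3.8
```

The force jumped to 8 N at a ≈ 1.76 rad, so the lid is on its stop. Backing away now.

Call:
apply_moves --plan '[0.1,0,0,0,0,0,0,0.3,0,0,0,0,0,0,0.6,0,-0.2,0,0,0,0,0.8,0,-0.6,0,0,0,0,0.8,0,-0.8,0,0,0,0]'

```text
time_s: 12.8
tcp_pos: [586.3, -4.6, 243.8]
orientation: [0.002, 0.997, -0.008, 0.078]
force: [0.7, 0.6, 1.2]
finger_gap: 0.1
grasp_force: 0.0
```

Call:
apply_moves --plan '[0.8,0,-0.8,0,0,0,0,0.8,0,-0.6,0,0,0,0,0.5,0,-0.2,0,0,0,0,0,0,0,0,0,0,0,0,0,0,0,0,0,0]'

```text
time_s: 13.3
tcp_pos: [529.9, -3.9, 275.4]
orientation: [0.002, 0.997, -0.008, 0.079]
force: [0.4, -0.1, -0.5]
finger_gap: -0.1
grasp_force: 0.0
```

Run:
```python
from h import *
p,r,s=cur();print(p,s['force'],s['time_s'])
f=grab_frame('side');cv2.imwrite('pics/end.png',cv2.resize(f['color'][60:300,200:520],None,fx=2.2,fy=2.2))
def lid(a,y):return [(101+x*np.cos(a)+h*np.sin(a),y,87-x*np.sin(a)+h*np.cos(a)) for x,h in[(-146,0),(-146,32)]]
for a in(1.55,1.65,1.75):print(a,((proj(f,place(Q,lid(a,-75)+lid(a,75)))-[200,60])*2.2).round(0).tolist())
print(((proj(f,place(Q,[(-106,-75,0),(106,-75,0),(-84,-50,89)]))-[200,60])*2.2).round(0).tolist())
```

```text
[529.86333073  -3.86205601 275.44779673] [ 0.35720926 -0.09010074 -0.47515854] 13.3
1.55 [[477.0, 184.0], [516.0, 173.0], [367.0, 94.0], [403.0, 86.0]]
1.65 [[495.0, 180.0], [533.0, 173.0], [384.0, 91.0], [418.0, 87.0]]
1.75 [[512.0, 178.0], [548.0, 175.0], [399.0, 90.0], [433.0, 89.0]]
[[209.0, 515.0], [451.0, 430.0], [219.0, 399.0]]
```

View pics/end.png

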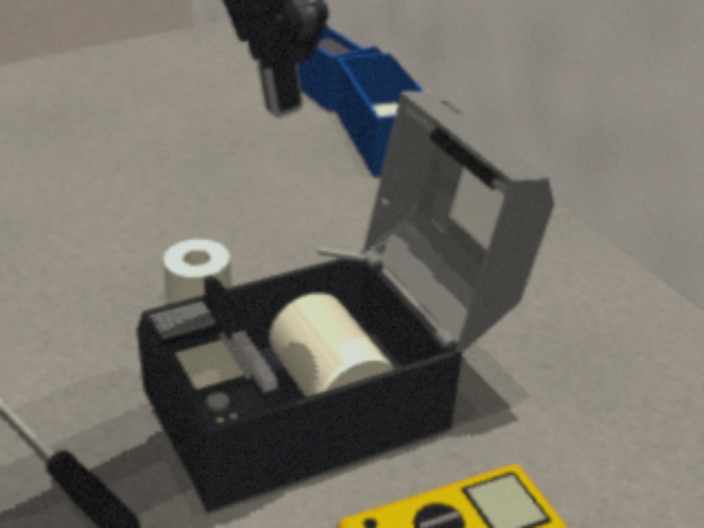

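The lid corners at about (400,93) and (550,180) match the 1.75 rad projection. The printer hasn't moved, the tab is up and the arm is clear, so I'll hand it in.

```bash
python3 -c "
from cell import *
print(hand_in())"
```

```text
the job is handed in; nothing more can be done
None
```

The job is handed in: I pressed the tab until the lid sprang up, let it go, and pushed the lid back to its stop at about 1.75 rad, where it stays with the arm clear; the highest forces I read were about 8 N, and the last picture shows the printer, label roll and multimeter in place.

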